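Prove the bead lathe's guard switch, then shut and lock the guard

ROBOT

A 7-joint arm with a two-finger parallel gripper is mounted at the origin on the work surface. World frame = base frame: x ahead of the robot, y to its left, z up, the work surface at z = 0. Lengths are in m, angles in rad, forces in N, time in s.
With the tool pointing down it reaches from about 0.425 to 0.95 m from the base axis. Payload 4.7 kg.
Tool frame: the origin (TCP) lies midway between the tips of the shut fingers; the grasp point (between the pads) lies 19 mm behind it; z points along the fingers, y is the direction in which the jaws open and shut (so a half turn about z gives the same grasp; the last joint's range is limited). The gripper opens to 87 mm and grips with 3 to 60 N. Pads are 19 mm wide; open, the fingers measure 117 mm over their backs; the gripper's body (75 mm by 190 mm) begins 51 mm behind the grasp point.
Start: joints at [-0.029, 0.469, -0.049, 1.532, 0.024, 1.141, -0.082], TCP at [0.675, 0, 0.223] pointing down, gripper open.
Joint ranges: [-2.59, 2.59], [-0.33, 1.99], [-1.39, 1.29], [0.1, 2.45], [-1.04, 4.18], [0.21, 1.99], [-2.66, 2.66]. Speed limits (rad/s): [2.57, 2.57, 3.14, 3.14, 3.14, 3.14, 3.14].

INTERFACE

Orientations are given as a 3x3 rotation matrix whose columns are the frame's x, y, z axes.
In Python, from rig import sense, get_image, camera_info, hand_in gives the robot as it stands.
- The arm moves only by the shell command python3 -m crank 'ROWS' [FORCE]. ROWS is JSON, a list of rows, each a list of 7 numbers: the turn, a rotation vector about the tool's x, y, z in degrees, then the shift along the tool's x, y, z in mm, then the opening in per cent of the stroke, from 0 (shut) to 100 (fully open). In form: [[rx, ry, rz, dx, dy, dz, grip], ...]. A call has 1 to 8 rows; each row is the pose to reach, as a shift and turn from the pose measured when the call began, along the tool's axes at that moment; what a row does not reach only later rows make up. A row lasts 1/10 s, in which the tool goes at most 50 mm and 8.59 degrees, less where a joint would pass 70% of its speed; a pose out of reach is approached as far as the arm can. A call with a gripper value outside its range is refused whole. The fingers move at their own pace and stop on an object; FORCE is the grip in N (left out, the last holds). Time passes only in rows, so rows that repeat a pose let the fingers close. It gives the time, the measured TCP pose, the force and the opening at its end, in the units of the state.
- sense(): the state, without advancing time (a new reading comes with each control period).
- get_image(name): name is "scene" or "side" or "wrist"; returns the picture (420x560x3 uint8, red, green, blue); there is no depth.
- camera_info(name): a dict with "fx", "fy", "cx", "cy" (pixels), "dist" ([k1, k2, p1, p2, k3] as OpenCV has them; the pictures are not rectified), "world_to_cam" (4x4, takes a point from world to camera coordinates). Camera axes: x right, y up, looking along -z (the intrinsics and any distortion apply to the point x, -y, -z); pixel columns grow to the right and rows downward; lengths in m; the calibration is good to about 2 mm. A picture is of the moment at which its call begins: read the wrist's pose just before it. camera_info takes no time and is no camera call; for the wrist camera it gives the pose at the moment of the call.
- hand_in(): hands the job in, once; it reports no verdict.
The state is a dict: "t": time; "qpos": joint angles; "qd": joint speeds; "tau": joint torques, N m; "ee_pos": TCP position; "orientation": TCP orientation; "contact_force": force on the tool from outside, world axes, zero at the start; "ft_torque": the same for the moment, N m; "finger_gap": finger opening in m.
Only numpy, scipy, OpenCV 4.12 (cv2) and the standard library are available. Lean on these libraries where they do the work, as an engineer would, in place of code of your own. Each camera call takes 0.05 s, during which the arm holds its last target. There are 200 camera calls.

TASK

Get the bead lathe ready to run: with the guard still locked open, prove its limit switch by gently pushing the roller arm towards the spindle with a finger until it clicks, without forcing it against its end stop, and let it spring right back. Then pull up the T-bar plunger on the guard's arm, twist it so that it stays out by itself, let go of it, and swing the guard round shut over the switch with the plunger held out. Finally twist the plunger back and bring the guard home until the pin drops fully into its hole and locks it; leave the things on the desk where they stand.

Things in the scene. Friction and masses are not known exactly. Their poses are not given: they have to be found in the camera images.
- lathe: Small grey bench lathe for turning beads, fixed on the desk, bed 430 x 135 mm. Origin on the desk at the foot of the 24 mm post on which the guard swings. Its x axis points from the operator's side to the spindle, -y along the bed to the tailstock. In mm: headstock x 31..126, y -22..102, 160 high; tailstock x 40..116, y -198..-295, 149 high; index disc on the post 124 across, top 180 high.
- guard_pivot (a point): Point on the guard's upright pivot axis (above the lathe's origin), 198 mm above the desk, level with the top of the guard's arm; its axes are the lathe's.
- spindle_nose (a point): Front of the steel chuck (62 mm across, 36 mm long, spindle 125 mm high, level along the lathe's y), where a wooden bead blank 18 mm thick begins and runs on to the tailstock.
- switch_block (a point): Top centre of the limit switch's plain aluminium block, 30 x 30 mm, 84 mm high, standing in front of the bed. The roller arm is on its tailstock side (-y of the lathe), beside it and higher; the shaft is 70 mm above the desk.
- switch_roller: Steel roller at the end of the switch's arm: 18 mm across, 8 mm wide, origin at its centre, axle along the lathe's y; at rest 105 mm above the desk, straight above the arm's shaft (35 mm from it). It is deflected by pushing it level towards the lathe's +x, and sinks as it goes. With the guard open, 80 mm in front of it (-x) are free.
- switch_arm (a joint): Swing of the roller arm, rad: 0 upright at rest, growing towards the lathe's +x, hard stop at 0.82. A spring returns it: 4 N at the roller to start, 5 to 6 N just before the click. The click lies anywhere from 0.30 to 0.62 rad (10 to 21 mm of travel; settings differ): there the force falls by 2 N or more within 5 mm, then rises to 8 N. The shut guard holds the arm at about 0.68.
- switch_contact (a joint): Snap contact inside the switch, rad: 0 not tripped, 0.08 tripped; it has clicked above 0.05 and goes back to 0 when the arm is let go.
- guard (a joint): Swing of the guard, rad: 0 nominally closed (arm along the lathe's -y), growing clockwise from above as it opens to the operator; starts locked open at 1.40. Stiff hinge, stays where left: 2 N at the grip moves it, up to 8 N while its striker pushes the roller down (0.6 to 0.3), then 3 to 5 N. The closed hole was set by hand, anywhere from -0.07 to 0.07; play when locked 0.02. Limits -0.2, 1.65.
- guard_grip: Upright round black grip on the guard's top rail: 18 mm across, 44 mm high, origin at its centre, 222 mm above the desk, 150 mm from the pivot axis. Below it a clear shield in an aluminium frame 12 mm thick, 70 to 178 mm from the pivot axis, 115 to 196 mm above the desk, with a steel striker under it.
- plunger_tee: Black T-bar of the index plunger: 44 mm long (its x), 10 mm wide (its y), 14 mm high; origin at its centre, on the guard's arm 50 mm from the pivot axis towards the grip, 239 mm above the desk when home, rising when pulled. Under it a thin stem enters a slotted sleeve 20 x 20 mm, top at 212 mm, on the arm, top at 198 mm. At home the bar lies along the arm.
- plunger (a joint): Lift of the plunger, m: 0 home in a hole, 0.0065 pin riding on the disc, 0.0085 parked held out, 0.0115 pulled to its stop. Its spring pulls it down with 6 N (home) to 11 N. Lifted 9 mm or more it can be twisted; twisted beyond 0.5 rad it stays parked. Twisted back to 0 and let go it drops into the hole, or onto the disc, where it rides until the guard is moved over the hole and it snaps in.
- plunger_twist (a joint): Twist of the T-bar, rad: 0 bar along the guard's arm, growing clockwise seen from above, up to 1.45. It turns only while the plunger is lifted.
- tea_glass: Bystander: tea glass on a white saucer, one piece, 104 mm across, 85 mm high, origin under its centre.
- polish_bottle: Bystander: amber bottle of polish, 48 mm across, 115 mm high, origin under its centre.
- bead_tray: Bystander: flat wooden tray with three compartments, 100 x 150 x 22 mm, origin under its centre.

How it is judged:
On the way, in this order (a step that is already met when the one before it is completed fails the run):
1. with the guard still locked open, a finger pushes the roller arm until the switch clicks (value of joint switch_contact above 0.05 rad and contact force between the fingers and switch_roller above 0.3 N and value of joint guard above 1.3 rad).
2. the arm is let go and has sprung right back, the contact reset (value of joint switch_arm below 0.06 rad and value of joint switch_contact below 0.03 rad and contact force between the fingers and switch_roller below 0.1 N and value of joint guard above 1.3 rad), for 0.2 s.
3. the plunger is pulled, twisted, and stays held out by itself, let go, with the guard still open (value of joint plunger above 0.0072 m and value of joint plunger_twist above 0.5 rad and contact force between the fingers and plunger_tee below 0.1 N and value of joint guard above 1.2 rad), for 0.3 s.
4. the guard is swung round to its closed position, or just short of it, with the plunger still held out (value of joint guard below 0.35 rad and value of joint plunger above 0.0072 m and value of joint plunger_twist above 0.5 rad), for 0.1 s.
At the end, for the whole second after the job is handed in: The guard is closed (within 0.12 rad of nominal) and at rest, the plunger's pin is down in the closed hole (lift under 2 mm) with the T-bar twisted back (under 0.3 rad), and the shut guard holds the switch arm down, tripped (value of joint guard between -0.12 and 0.12 rad and velocity of joint guard between -0.05 and 0.05 rad/s and value of joint plunger below 0.002 m and value of joint plunger_twist below 0.3 rad and value of joint switch_arm above 0.6 rad and value of joint switch_contact above 0.05 rad); the robot touches nothing.
It fails at once if the switch arm is forced: more than 20 N from the fingers (contact force between the fingers and switch_roller above 20 N).
It fails at once if the tea glass is shifted by more than 30 mm or tipped (distance of tea_glass from where it was at the start of the episode above 0.03 m or angle between tea_glass's own z axis and vertical above 0.3 rad).
It fails at once if the polish bottle is shifted by more than 30 mm or tipped (distance of polish_bottle from where it was at the start of the episode above 0.03 m or angle between polish_bottle's own z axis and vertical above 0.3 rad).
It fails at once if the bead tray is shifted by more than 30 mm (distance of bead_tray from where it was at the start of the episode above 0.03 m).
It also fails if it takes over 72 s, if anything falls off the work surface, if the arm or the gripper's body presses on something with over 40 N, if the wrist force passes 120 N, or if a joint passes its speed limit or range.

## Working session

There is one attempt and no reset: what is moved stays moved. The work goes in short steps, Python scripts to look and compute and a shell command to move; the robot and the scene stay as the last step left them, time stands still between calls to the robot, and variables do not carry over. Pictures are saved under pics/ and viewed, about 8 in all and at most 12, crops included, and the job is handed in when it is done.

```bash
ls; mkdir -p pics; python3 - <<'E'
from rig import *
import cv2
s=sense();print({k:s[k] for k in('t','ee_pos','orientation','contact_force','finger_gap')})
for n in('scene','side','wrist'):
    c=camera_info(n);print(n,c)
    cv2.imwrite(f'pics/{n}0.png',get_image(n)[:,:,::-1])
E
```

```text
pics
{'t': 0.0, 'ee_pos': array([ 6.74396185e-01, -1.42733911e-05,  2.21512906e-01]), 'orientation': array([[ 2.72071629e-05,  9.99998142e-01, -1.92745907e-03],
       [ 9.99999996e-01, -2.73704699e-05, -8.47002674e-05],
       [-8.47528654e-05, -1.92745675e-03, -9.99998139e-01]]), 'contact_force': array([-1.05951325,  0.53741347, -0.15434049]), 'finger_gap': 0.08702679186673418}
scene {'fx': 396.3348865451755, 'fy': 396.3348865451755, 'cx': 285.47675028250205, 'cy': 213.59280104037495, 'dist': array([-0.11237897,  0.        ,  0.        ,  0.        ,  0.        ]), 'world_to_cam': array([[ 0.83110516,  0.55605297, -0.00832528, -0.51954654],
       [-0.46154441,  0.69804445,  0.54745841,  0.13030413],
       [ 0.31022729, -0.45115302,  0.83679148, -1.22296629],
       [ 0.        ,  0.        ,  0.        ,  1.        ]])}
side {'fx': 449.92075768640876, 'fy': 449.92075768640876, 'cx': 280.7713512290024, 'cy': 214.97086808420747, 'dist': array([-0.14731672,  0.        ,  0.        ,  0.        ,  0.        ]), 'world_to_cam': array([[-0.35416606, -0.93518039, -0.00200827,  0.26995335],
       [ 0.743269  , -0.28278848,  0.6062853 , -0.51725701],
       [-0.56755405,  0.21323299,  0.79524468, -1.20589527],
       [ 0.        ,  0.        ,  0.        ,  1.        ]])}
wrist {'fx': 309.6380657123381, 'fy': 309.6380657123381, 'cx': 276.5809588981383, 'cy': 212.2263914280281, 'dist': array([-0.02877563,  0.        ,  0.        ,  0.        ,  0.        ]), 'world_to_cam': array([[ 9.99998446e-01, -2.97518001e-04, -1.73746079e-03,
        -6.73662759e-01],
       [-1.49333673e-04,  9.67811878e-01, -2.51674685e-01,
         2.98750283e-02],
       [ 1.75641293e-03,  2.51674554e-01,  9.67810330e-01,
        -3.90764575e-01],
       [ 0.00000000e+00,  0.00000000e+00,  0.00000000e+00,
         1.00000000e+00]])}
```

View pics/scene0.png

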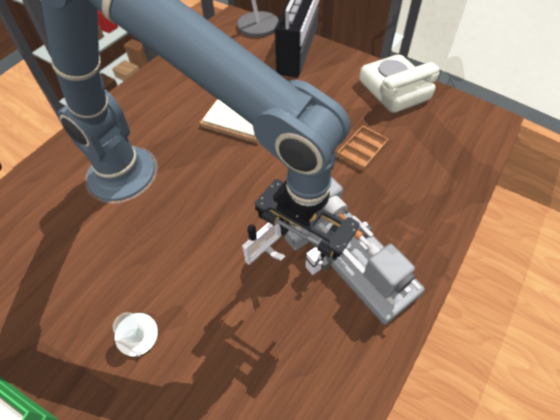

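View pics/side0.png

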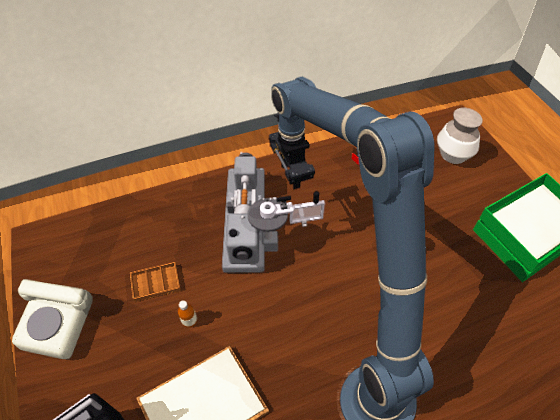

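```bash
python3 - <<'E'
import cv2
a=cv2.imread('pics/side0.png')[140:290,200:350]
b=cv2.imread('pics/wrist0.png')
cv2.imwrite('pics/sidecrop.png',cv2.resize(a,(600,600),interpolation=cv2.INTER_CUBIC))
E
```

```text
(no output)
```

View pics/sidecrop.png

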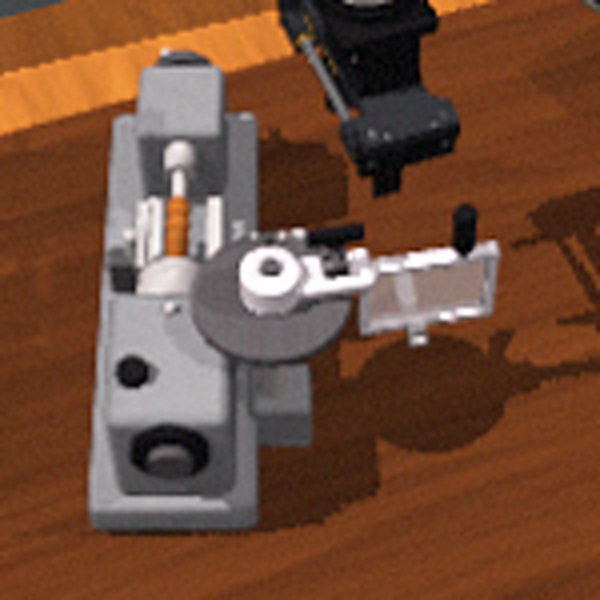

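View pics/wrist0.png

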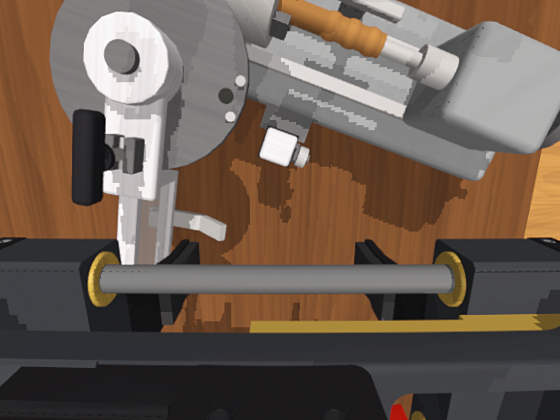

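```bash
cat > h.py <<'E'
from rig import *
import cv2, numpy as np
def ray(c,uv):
    K=np.array([[c['fx'],0,c['cx']],[0,c['fy'],c['cy']],[0,0,1]])
    p=cv2.undistortPoints(np.array([[uv]],float),K,c['dist'])[0,0]
    R=c['world_to_cam'][:3,:3];t=c['world_to_cam'][:3,3]
    return -R.T@t, R.T@np.array([p[0],-p[1],-1])
def onz(c,uv,z):
    o,d=ray(c,uv); return o+d*(z-o[2])/d[2]
def proj(c,P):
    K=np.array([[c['fx'],0,c['cx']],[0,c['fy'],c['cy']],[0,0,1]])
    q=c['world_to_cam'][:3,:3]@P+c['world_to_cam'][:3,3]
    return cv2.projectPoints(np.array([[q[0],-q[1],-q[2]]]),np.zeros(3),np.zeros(3),K,c['dist'])[0][0,0]
def two(c1,u1,c2,u2):
    o1,d1=ray(c1,u1);o2,d2=ray(c2,u2)
    s=np.linalg.lstsq(np.c_[d1,-d2],o2-o1,rcond=None)[0]
    a,b=o1+s[0]*d1,o2+s[1]*d2
    return (a+b)/2,np.linalg.norm(a-b)
E
python3 - <<'E'
from h import *
np.set_printoptions(precision=4,suppress=True)
w=camera_info('wrist');s=camera_info('side')
sp=lambda x,y:(200+(x+.5)/4-.5,140+(y+.5)/4-.5)
print('hub',two(w,(121,56),s,sp(270,267)))
print('tee',two(w,(88,157),s,sp(335,235)))
tee=onz(w,(88,157),.246);print('tee z',tee)
for n,u,z in(('hub210',(121,56),.210),('hub198',(121,56),.198),('block',(278,147),.084),('roller',(302,157),.105),('bedA',(250,92),.03),('bedB',(478,180),.03),('bl1',(283,8),.125),('bl2',(381,47),.125)):print(n,onz(w,u,z))
print('grip side',onz(s,sp(464,210),.244))
E
```

```text
hub (array([0.5954, 0.1067, 0.2156]), np.float64(0.0004163174879955987))
tee (array([0.587 , 0.058 , 0.2416]), np.float64(0.0007934864750950887))
tee z [0.5898 0.0587 0.246 ]
hub210 [0.5928 0.1082 0.21  ]
hub198 [0.5872 0.1108 0.198 ]
block [0.6753 0.0552 0.084 ]
roller [0.6967 0.0475 0.105 ]
bedA [0.6452 0.1111 0.03  ]
bedB [0.9087 0.0158 0.03  ]
bl1 [0.6788 0.1595 0.125 ]
bl2 [0.7543 0.1329 0.125 ]
grip side [ 0.5735 -0.0407  0.244 ]
```

```bash
python3 -m crank '[[0,0,-70.8,0,8,0,0],[0,0,-70.8,0,8,0,0],[0,0,-70.8,0,8,0,0],[0,0,-70.8,0,8,0,0],[0,0,-70.8,0,8,0,0],[0,0,-70.8,0,8,0,0],[0,0,-70.8,0,8,0,0],[0,0,-70.8,0,8,0,0]]' 20
python3 -m crank '[[0,0,-4,0,0,0,0],[0,0,-4,0,0,15,0],[0,0,-4,0,0,30,0],[0,0,-4,0,0,45,0],[0,0,-4,0,0,60,0],[0,0,-4,0,0,60,0],[0,0,-4,0,0,60,0]]'
python3 - <<'E'
from h import *
s=sense();print(s['t'],s['ee_pos'],s['orientation'].round(3),s['contact_force'],s['finger_gap'])
w=camera_info('wrist');cv2.imwrite('pics/w1.png',get_image('wrist')[:,:,::-1])
cv2.imwrite('pics/s1.png',get_image('side')[:,:,::-1]);cv2.imwrite('pics/c1.png',get_image('scene')[:,:,::-1])
print(proj(w,np.array([.6967,.0475,.105])),np.array2string(w['world_to_cam']))
E
```

```text
t: 0.95
ee_pos: [0.6823, -0.0001, 0.2212]
orientation: [[-0.934, 0.357, -0.002], [0.357, 0.934, -0.0], [0.002, -0.001, -1.0]]
contact_force: [-0.1, 0.2, -0.4]
finger_gap: 0.0312
t: 1.65
ee_pos: [0.682, 0.0, 0.1606]
orientation: [[-0.957, 0.291, -0.003], [0.291, 0.957, -0.0], [0.003, -0.001, -1.0]]
contact_force: [0.8, 0.4, 0.8]
finger_gap: 0.0
1.65 [6.81988592e-01 2.79564581e-05 1.60578382e-01] [[-0.957  0.291 -0.003]
 [ 0.291  0.957 -0.   ]
 [ 0.003 -0.001 -1.   ]] [0.76514993 0.38818402 0.82805031] 2.2435710754278686e-05
[343.07114052 228.85554452] [[ 2.90980660e-01  9.56728431e-01 -9.82114604e-04 -1.98839961e-01]
 [-9.26763950e-01  2.81612024e-01 -2.48602594e-01  6.46091317e-01]
 [-2.37568594e-01  7.32487351e-02  9.68605072e-01 -1.68593314e-01]
 [ 0.00000000e+00  0.00000000e+00  0.00000000e+00  1.00000000e+00]]
```

View pics/w1.png

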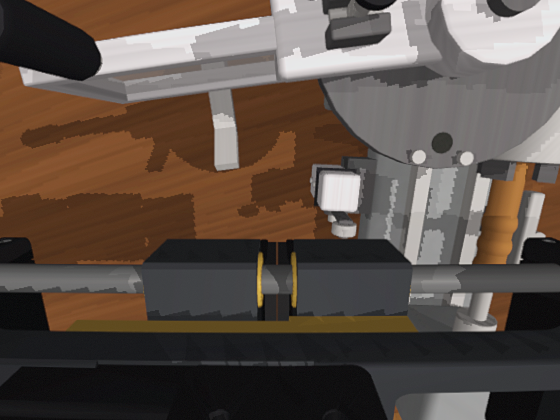

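```bash
python3 -m crank '[[0,0,2.3,0,0,20,0],[0,0,2.3,0,0,40,0],[0,0,2.3,0,0,60,0],[0,0,2.3,0,0,68,0],[0,0,2.3,0,0,68,0],[0,0,2.3,0,0,68,0]]'
python3 -m crank '[[0,0,0,0,6,0,0],[0,0,0,0,12,0,0],[0,0,0,0,17,0,0],[0,0,0,0,20,0,0],[0,0,0,0,20,0,0]]'
```

```text
t: 2.4
ee_pos: [0.6836, 0.0002, 0.0953]
orientation: [[-0.944, 0.329, 0.001], [0.329, 0.944, 0.0], [-0.001, 0.001, -1.0]]
contact_force: [0.4, 0.5, 0.6]
finger_gap: 0.0005
t: 2.9
ee_pos: [0.6903, 0.0202, 0.0954]
orientation: [[-0.945, 0.328, 0.002], [0.328, 0.945, 0.001], [-0.001, 0.001, -1.0]]
contact_force: [-0.9, 0.3, 0.8]
finger_gap: 0.0004
```

```bash
for i in 1; do python3 -m crank '[[0,0,0,0,2,0,0],[0,0,0,0,4,0,0],[0,0,0,0,4,0,0]]'; python3 -m crank '[[0,0,0,0,2,0,0],[0,0,0,0,4,0,0],[0,0,0,0,4,0,0]]';python3 -m crank '[[0,0,0,0,2,0,0],[0,0,0,0,4,0,0],[0,0,0,0,4,0,0]]'; done
```

```text
t: 3.2
ee_pos: [0.6916, 0.0243, 0.0954]
orientation: [[-0.945, 0.327, 0.001], [0.327, 0.945, 0.001], [-0.001, 0.001, -1.0]]
contact_force: [-0.8, 0.4, -0.4]
finger_gap: 0.0005
t: 3.5
ee_pos: [0.693, 0.0287, 0.0954]
orientation: [[-0.945, 0.327, 0.002], [0.327, 0.945, 0.001], [-0.001, 0.002, -1.0]]
contact_force: [0.3, 0.3, -0.7]
finger_gap: 0.0003
t: 3.8
ee_pos: [0.6938, 0.0306, 0.095]
orientation: [[-0.945, 0.328, -0.0], [0.328, 0.945, -0.001], [-0.0, -0.001, -1.0]]
contact_force: [-2.4, -3.7, -0.4]
finger_gap: 0.0005
```

```bash
python3 -m crank '[[0,0,0,0,4,0,0],[0,0,0,0,5,0,0]]'; python3 -m crank '[[0,0,0,0,4,0,0],[0,0,0,0,5,0,0]]';python3 -m crank '[[0,0,0,0,4,0,0],[0,0,0,0,5,0,0]]'
```

```text
t: 4.0
ee_pos: [0.6948, 0.0336, 0.0945]
orientation: [[-0.944, 0.329, -0.002], [0.329, 0.944, -0.003], [0.001, -0.004, -1.0]]
contact_force: [-2.6, -4.9, -0.5]
finger_gap: 0.0002
t: 4.2
ee_pos: [0.6958, 0.0364, 0.094]
orientation: [[-0.944, 0.33, -0.004], [0.33, 0.944, -0.006], [0.002, -0.007, -1.0]]
contact_force: [-2.4, -5.4, 0.5]
finger_gap: 0.0005
t: 4.4
ee_pos: [0.6971, 0.0402, 0.0936]
orientation: [[-0.944, 0.33, -0.005], [0.33, 0.944, -0.007], [0.002, -0.008, -1.0]]
contact_force: [-1.1, -3.0, 0.6]
finger_gap: 0.0004
```

```bash
python3 -m crank '[[0,0,0,0,2,0,0],[0,0,0,0,4,0,0]]'; python3 -m crank '[[0,0,0,0,2,0,0],[0,0,0,0,3,0,0]]'
```

```text
t: 4.6
ee_pos: [0.6979, 0.0425, 0.0933]
orientation: [[-0.944, 0.331, -0.007], [0.331, 0.944, -0.009], [0.003, -0.011, -1.0]]
contact_force: [-3.1, -7.1, 0.1]
finger_gap: 0.0003
t: 4.8
ee_pos: [0.6981, 0.0431, 0.0931]
orientation: [[-0.943, 0.332, -0.009], [0.332, 0.943, -0.013], [0.004, -0.015, -1.0]]
contact_force: [-3.9, -7.3, 1.6]
finger_gap: 0.0004
```

```bash
python3 -m crank '[[0,0,0,0,-15,0,0],[0,0,0,0,-35,0,0],[0,0,0,0,-35,0,0],[0,0,0,0,-35,0,0],[0,0,0,0,-35,0,0]]'
python3 - <<'E'
from h import *
w=camera_info('wrist');cv2.imwrite('pics/w2.png',get_image('wrist')[:,:,::-1])
print(sense()['ee_pos'],proj(w,np.array([.6967,.0475,.105])))
im=cv2.imread('pics/w2.png');p=proj(w,np.array([.6967,.0475,.105])).astype(int);print(p)
x0,y0=max(p[0]-70,0),max(p[1]-70,0)
cv2.imwrite('pics/w2c.png',cv2.resize(im[y0:y0+140,x0:x0+140],(420,420)))
E
```

```text
t: 5.3
ee_pos: [0.6868, 0.0114, 0.0939]
orientation: [[-0.944, 0.331, -0.008], [0.331, 0.944, -0.011], [0.004, -0.013, -1.0]]
contact_force: [0.8, 0.6, -0.1]
finger_gap: 0.0006
[0.68677954 0.01152609 0.09379812] [346.09197101 261.86800024]
[346 261]
```

View pics/w2c.png

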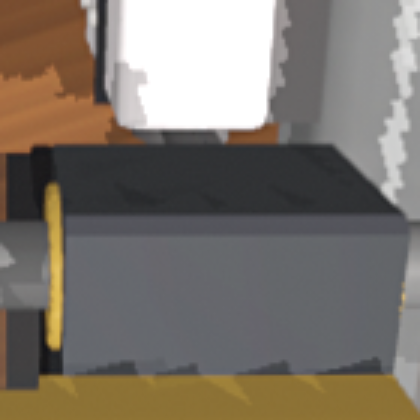

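```bash
python3 -m crank '[[-0.7,-0.2,0,0,0,-40,0],[-0.7,-0.2,0,0,0,-85,0],[-0.7,-0.2,0,0,0,-130,30],[-0.7,-0.2,0,0,0,-175,35],[-0.7,-0.2,0,0,0,-210,35],[-0.7,-0.2,0,0,0,-210,35],[-0.7,-0.2,0,0,0,-210,35]]'
python3 - <<'E'
from h import *
s=sense();R=s['orientation'];print(s['qpos'].round(2),(R.T@(np.array([.5875,.030,.30])-s['ee_pos'])*1000).round(1),np.degrees(np.arctan2(R[1,1],R[0,1])))
E
```

```text
t: 6.05
ee_pos: [0.6887, 0.015, 0.3046]
orientation: [[-0.944, 0.329, 0.001], [0.329, 0.944, -0.0], [-0.001, 0.0, -1.0]]
contact_force: [-0.6, -0.2, -0.8]
finger_gap: 0.0278
[ 0.13  0.46 -0.32  1.38  0.14  1.33  1.04] [100.5 -19.2   4.5] 70.76654250985968
```

```bash
python3 -m crank '[[0,0,8,25,2,0,35],[0,0,16,50,4,0,35],[0,0,24,75,5,0,35],[0,0,32,95,7,0,35],[0,0,40,110,7,0,35],[0,0,48,110,7,0,35],[0,0,56,110,7,0,35],[0,0,64,110,7,0,35]]'
python3 -m crank '[[0,0,8,0,0,0,35],[0,0,16,0,0,0,35],[0,0,16.5,0,0,0,35],[0,0,16.5,0,0,0,35]]'
python3 - <<'E'
from h import *
s=sense();R=s['orientation'];w=camera_info('wrist')
cv2.imwrite('pics/w3.png',get_image('wrist')[:,:,::-1])
print(s['ee_pos'],s['qpos'].round(2),np.degrees(np.arctan2(R[1,1],R[0,1])))
for P in([.5875,.058,.246],[.5954,.1067,.2156],[.5735,-.0407,.244]):print(proj(w,np.array(P)))
np.save('w3.npy',w['world_to_cam'])
E
```

```text
t: 6.85
ee_pos: [0.586, 0.0582, 0.3022]
orientation: [[-0.113, 0.994, -0.003], [0.994, 0.113, -0.001], [-0.0, -0.003, -1.0]]
contact_force: [-0.7, -0.0, 0.5]
finger_gap: 0.0305
t: 7.25
ee_pos: [0.5854, 0.0584, 0.3008]
orientation: [[0.171, 0.985, -0.006], [0.985, -0.171, -0.001], [-0.002, -0.005, -1.0]]
contact_force: [-0.9, 0.4, -0.4]
finger_gap: 0.0304
[0.58536409 0.05844761 0.30076301] [-0.08  0.28 -0.12  1.63  0.03  1.24 -0.38] -9.828194217165812
[280.67117455 228.65510624]
[279.90349305 157.5164756 ]
[283.95556048 342.55127629]
```

View pics/w3.png

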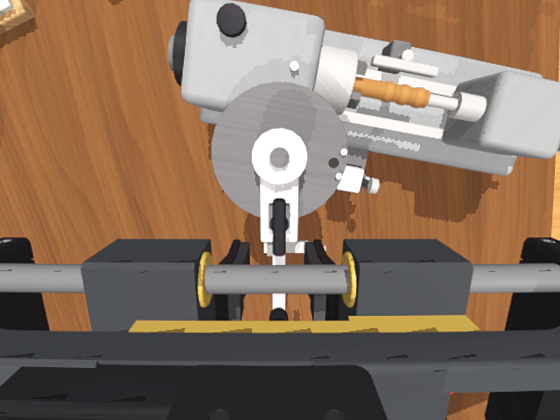

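```bash
python3 -m crank '[[-0.3,0.1,0.3,0,1.5,20,35],[-0.3,0.1,0.3,0,1.5,40,35],[-0.3,0.1,0.3,0,1.5,60,35],[-0.3,0.1,0.3,0,1.5,76,35],[-0.3,0.1,0.3,0,1.5,76,35],[-0.3,0.1,0.3,0,1.5,76,35]]'
python3 -m crank '[[0,0,0,0,0,0,0],[0,0,0,0,0,0,0],[0,0,0,0,0,0,0],[0,0,0,0,0,0,0],[0,0,0,0,0,0,0]]' 40
```

```text
t: 7.9
ee_pos: [0.5867, 0.0581, 0.2252]
orientation: [[0.175, 0.985, 0.0], [0.985, -0.175, 0.0], [0.0, 0.0, -1.0]]
contact_force: [-0.6, -0.7, -0.2]
finger_gap: 0.0304
t: 8.4
ee_pos: [0.5868, 0.0582, 0.2258]
orientation: [[0.175, 0.985, 0.001], [0.985, -0.175, 0.0], [0.0, 0.001, -1.0]]
contact_force: [-0.7, 0.6, 2.9]
finger_gap: 0.0097
```

```bash
python3 -m crank '[[0,0,0,0,0,-4,0],[0,0,0,0,0,-8,0],[0,0,0,0,0,-11,0],[0,0,0,0,0,-13,0],[0,0,0,0,0,-13,0],[0,0,0,0,0,-13,0]]'
```

```text
t: 9.0
ee_pos: [0.5865, 0.0581, 0.2376]
orientation: [[0.175, 0.985, -0.001], [0.985, -0.175, 0.0], [0.0, -0.001, -1.0]]
contact_force: [4.3, 0.5, -16.6]
finger_gap: 0.0097
```

```bash
python3 -m crank '[[0,0,8,0,0,-0.7,0],[0,0,16,0,0,-0.7,0],[0,0,24,0,0,-0.7,0],[0,0,32,0,0,-0.7,0],[0,0,40,0,0,-0.7,0],[0,0,48,0,0,-0.7,0],[0,0,56,0,0,-0.7,0],[0,0,60,0,0,-0.7,0]]'
python3 -m crank '[[0,0,7,0,0,-0.7,0],[0,0,13,0,0,-0.7,0],[0,0,13,0,0,-0.7,0]]'
```

```text
t: 9.8
ee_pos: [0.5864, 0.0576, 0.2376]
orientation: [[0.942, 0.337, -0.001], [0.337, -0.942, -0.001], [-0.001, 0.0, -1.0]]
contact_force: [4.0, -0.8, -15.8]
finger_gap: 0.0096
t: 10.1
ee_pos: [0.5863, 0.0574, 0.2376]
orientation: [[0.993, 0.116, -0.002], [0.116, -0.993, -0.002], [-0.002, 0.002, -1.0]]
contact_force: [4.5, -0.5, -15.5]
finger_gap: 0.0098
```

```bash
python3 -m crank '[[0,0,0,0,0,1.5,0],[0,0,0,0,0,3,0],[0,0,0,0,0,3,0],[0,0,0,0,0,3,35],[0,0,0,0,0,3,35],[0,0,0,0,0,3,35],[0,0,0,0,0,3,35]]'
python3 -m crank '[[0,0,0,0,0,-20,35],[0,0,0,0,0,-45,35],[0,0,0,0,0,-70,35],[0,0,0,0,0,-70,35],[0,0,0,0,0,-70,35]]'
python3 - <<'E'
from h import *
s=sense();R=s['orientation'];w=camera_info('wrist')
cv2.imwrite('pics/w4.png',get_image('wrist')[:,:,::-1]);np.save('w4.npy',w['world_to_cam'])
print(s['ee_pos'],s['qpos'].round(2),np.degrees(np.arctan2(R[1,1],R[0,1])))
for P in([.587,.058,.2545],[.587,.058,.246],[.5954,.1067,.2156],[.5735,-.0407,.244]):print(proj(w,np.array(P)))
E
```

```text
t: 10.8
ee_pos: [0.5866, 0.0575, 0.2358]
orientation: [[0.993, 0.117, -0.0], [0.117, -0.993, -0.001], [-0.0, 0.001, -1.0]]
contact_force: [0.0, 0.5, -0.5]
finger_gap: 0.0284
t: 11.3
ee_pos: [0.5866, 0.0576, 0.3063]
orientation: [[0.993, 0.117, 0.001], [0.117, -0.993, -0.001], [0.001, 0.001, -1.0]]
contact_force: [-0.3, -0.7, -0.2]
finger_gap: 0.0306
[0.5866184  0.05762912 0.30629738] [-0.26  0.26  0.11  1.64 -0.03  1.24 -1.6 ] -83.29482192141289
[277.0950538  228.16538882]
[277.06618591 224.76968516]
[220.38210867 198.2073298 ]
[400.12763794 254.36029401]
```

View pics/w4.png

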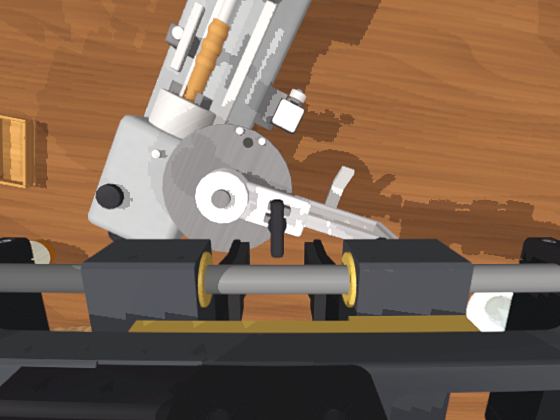

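```bash
python3 -m crank '[[0,0,-8,-7,24,0,55],[0,0,-16,-14,48,0,55],[0,0,-24,-20,72,0,55],[0,0,-32,-26.5,96,0,55],[0,0,-40,-26.5,96,0,55],[0,0,-48,-26.5,96,0,55],[0,0,-56,-26.5,96,0,55],[0,0,-64,-26.5,96,0,55]]'
python3 -m crank '[[0,0,-8,0,0,0,55],[0,0,-10,0,0,0,55],[0,0,-10,0,0,0,55]]'
python3 - <<'E'
from h import *
s=sense();R=s['orientation'];sc=camera_info('side')
print(s['ee_pos'],R.round(3),np.degrees(np.arctan2(R[1,1],R[0,1])),(R.T@(np.array([.5717,-.041,.206])-s['ee_pos'])*1000).round(1))
a=get_image('wrist');w=camera_info('wrist')
for P in([.5717,-.041,.244],[.587,.058,.2545]):print(proj(w,np.array(P)))
cv2.imwrite('pics/w5.png',a[:,:,::-1])
E
```

```text
t: 12.15
ee_pos: [0.5701, -0.0409, 0.3038]
orientation: [[0.325, 0.946, -0.004], [0.946, -0.325, -0.001], [-0.003, -0.004, -1.0]]
contact_force: [0.7, 0.3, -0.2]
finger_gap: 0.0477
t: 12.45
ee_pos: [0.5694, -0.0409, 0.3023]
orientation: [[0.156, 0.988, -0.007], [0.988, -0.156, -0.001], [-0.002, -0.007, -1.0]]
contact_force: [0.2, -0.3, -0.7]
finger_gap: 0.0481
[ 0.56935555 -0.04094694  0.30231575] [[ 0.156  0.988 -0.007]
 [ 0.988 -0.156 -0.001]
 [-0.002 -0.007 -1.   ]] -8.981412928748627 [ 0.5  3.  96.3]
[280.67278663 226.62411333]
[280.58248906  81.12704055]
```

View pics/w5.png

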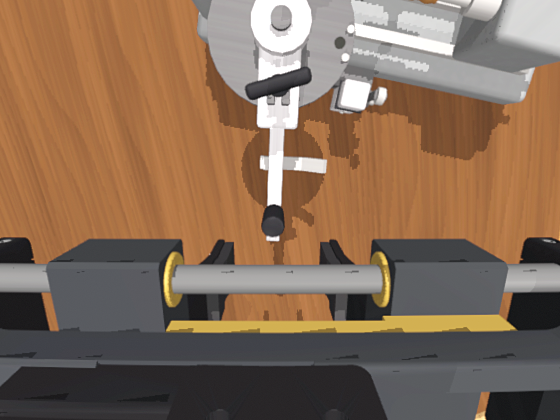

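```bash
python3 -m crank '[[-0.4,0.1,0.5,0,-1,25,55],[-0.4,0.1,0.5,0,-1,50,55],[-0.4,0.1,0.5,0,-1,75,55],[-0.4,0.1,0.5,0,-1,94,55],[-0.4,0.1,0.5,0,-1,94,55],[-0.4,0.1,0.5,0,-1,94,55]]'
python3 -m crank '[[0,0,0,0,0,0,0],[0,0,0,0,0,0,0],[0,0,0,0,0,0,0],[0,0,0,0,0,0,0],[0,0,0,0,0,0,0],[0,0,0,0,0,0,0]]' 15
python3 - <<'E'
from h import *
s=sense();R=s['orientation'];p=s['ee_pos'];O=np.array([.5954,.1067])
v=p[:2]-O;r=np.hypot(*v);a=np.arctan2(v[1],v[0]);print('r,ang',r,np.degrees(a))
for d in range(8,90,8):
    q=O+.150*np.array([np.cos(a+np.radians(d)),np.sin(a+np.radians(d))])
    print(-d,(R.T@np.r_[q-p[:2],0]*1000).round(1))
E
```

```text
t: 13.1
ee_pos: [0.5679, -0.0409, 0.2086]
orientation: [[0.166, 0.986, -0.0], [0.986, -0.166, -0.001], [-0.001, 0.0, -1.0]]
contact_force: [0.8, -0.5, 0.3]
finger_gap: 0.0477
t: 13.7
ee_pos: [0.5676, -0.0409, 0.2089]
orientation: [[0.166, 0.986, -0.001], [0.986, -0.166, -0.001], [-0.001, -0.0, -1.0]]
contact_force: [-2.7, 0.0, 2.6]
finger_gap: 0.0177
r,ang 0.15016801485067113 -100.64952471875654
-8 [ 1.2 20.9 -0. ]
-16 [ 5.2 41.5 -0. ]
-24 [12.  61.3 -0. ]
-32 [21.4 79.9 -0. ]
-40 [33.4 97.1 -0.1]
-48 [ 4.760e+01  1.124e+02 -1.000e-01]
-56 [ 6.390e+01  1.256e+02 -1.000e-01]
-64 [ 8.180e+01  1.364e+02 -1.000e-01]
-72 [ 1.011e+02  1.446e+02 -1.000e-01]
-80 [ 1.213e+02  1.501e+02 -1.000e-01]
-88 [142.  152.7  -0.2]
```

```bash
python3 -m crank '[[0,0,-4,0.5,10.5,0,0],[0,0,-8,1.2,21,0,0],[0,0,-16,5.2,41.5,0,0],[0,0,-24,12,61.3,0,0],[0,0,-32,21.4,79.9,0,0],[0,0,-40,33.4,97.1,0,0],[0,0,-40,33.4,97.1,0,0]]'
cat > arc.py <<'E'
from h import *
import sys
s=sense();R=s['orientation'];p=s['ee_pos'];O=np.array([.5954,.1067])
v=p[:2]-O;a=np.arctan2(v[1],v[0]);j=np.degrees(np.arctan2(R[1,1],R[0,1]))
print('r',np.hypot(*v).round(4),'ang',np.degrees(a).round(2),'guard',(-np.radians(20.4)-a).round(3),'jaw-90-ang',(j-90-np.degrees(a)).round(2),'F tang,rad',(s['contact_force'][:2]@[-np.sin(a),np.cos(a)]).round(1),(s['contact_force'][:2]@[np.cos(a),np.sin(a)]).round(1))
for d in map(float,sys.argv[1:]):
    b=a+np.radians(d);q=O+.150*np.array([np.cos(b),np.sin(b)])
    print(d,(R.T@np.r_[q-p[:2],0]*1000).round(1))
E
python3 arc.py 4 8 12 16 20 24 28 32
```

```text
t: 14.4
ee_pos: [0.6713, -0.0226, 0.2089]
orientation: [[-0.509, 0.861, 0.002], [0.861, 0.509, 0.001], [-0.001, 0.002, -1.0]]
contact_force: [-0.1, 0.8, 3.0]
finger_gap: 0.0175
r 0.1499 ang -59.58 guard 0.684 jaw-90-ang 0.18 F tang,rad 0.3 -0.7
4.0 [ 0.2 10.5  0. ]
8.0 [ 1.3 20.9  0. ]
12.0 [ 3.1 31.2  0.1]
16.0 [ 5.6 41.4  0.1]
20.0 [ 8.8 51.3  0.1]
24.0 [12.7 61.1  0.1]
28.0 [17.2 70.5  0.2]
32.0 [22.4 79.6  0.2]
```

```bash
python3 -m crank '[[0,0,-4,0.2,10.5,0,0],[0,0,-8,1.3,20.9,0,0],[0,0,-12,3.1,31.2,0,0],[0,0,-16,5.6,41.4,0,0],[0,0,-20,8.8,51.3,0,0],[0,0,-24,12.7,61.1,0,0],[0,0,-28,17.2,70.5,0,0],[0,0,-28,17.2,70.5,0,0]]'
python3 arc.py 2 3 4 5
```

```text
t: 15.2
ee_pos: [0.7229, 0.0283, 0.209]
orientation: [[-0.853, 0.522, 0.002], [0.522, 0.853, 0.0], [-0.002, 0.001, -1.0]]
contact_force: [-1.2, 0.3, 1.4]
finger_gap: 0.0174
r 0.1497 ang -31.59 guard 0.195 jaw-90-ang 0.12 F tang,rad -0.4 -1.2
2.0 [-0.2  5.2  0. ]
3.0 [-0.1  7.9  0. ]
4.0 [ 0.  10.5  0. ]
5.0 [ 0.2 13.1  0. ]
```

```bash
python3 -m crank '[[0,0,-2,-0.2,5.2,0,0],[0,0,-2,-0.2,5.2,0,0],[0,0,-2,-0.2,5.2,0,0],[0,0,-2,-0.2,5.2,0,55],[0,0,-2,-0.2,5.2,0,55],[0,0,-2,-0.2,5.2,0,55],[0,0,-2,-0.2,5.2,0,55]]'
python3 arc.py
python3 -m crank '[[0,0,0,0,0,-25,55],[0,0,0,0,0,-60,55],[0,0,0,0,0,-97,55],[0,0,0,0,0,-97,55]]'
python3 - <<'E'
from h import *
s=sense();R=s['orientation'];print(s['ee_pos'],np.degrees(np.arctan2(R[1,1],R[0,1])),(R.T@(np.array([.6389,.082,.305])-s['ee_pos'])*1000).round(1))
E
```

```text
t: 15.9
ee_pos: [0.7259, 0.0329, 0.2089]
orientation: [[-0.871, 0.492, 0.002], [0.492, 0.871, 0.001], [-0.002, 0.002, -1.0]]
contact_force: [1.0, -0.3, 0.9]
finger_gap: 0.0409
r 0.15 ang -29.49 guard 0.159 jaw-90-ang 0.01 F tang,rad 0.3 1.1
t: 16.3
ee_pos: [0.7285, 0.0336, 0.3129]
orientation: [[-0.87, 0.492, 0.014], [0.492, 0.87, 0.003], [-0.011, 0.009, -1.0]]
contact_force: [0.8, 0.1, 0.9]
finger_gap: 0.048
[0.72847323 0.03355832 0.31287056] 60.50907404999302 [101.9  -2.    6.7]
```

```bash
python3 -m crank '[[0.5,0.6,8,25,-0.5,2,45],[0.5,0.6,16,50,-1,4,40],[0.5,0.6,24,75,-1.5,6,35],[0.5,0.6,32,102,-2,6,35],[0.5,0.6,40,102,-2,6,35],[0.5,0.6,48,102,-2,6,35],[0.5,0.6,56,102,-2,6,35],[0.5,0.6,64,102,-2,6,35]]'
python3 -m crank '[[0,0,8,0,0,0,35],[0,0,10.5,0,0,0,35],[0,0,10.5,0,0,0,35]]'
python3 - <<'E'
from h import *
s=sense();R=s['orientation'];w=camera_info('wrist')
cv2.imwrite('pics/w6.png',get_image('wrist')[:,:,::-1])
print(s['ee_pos'],R.round(3),np.degrees(np.arctan2(R[1,1],R[0,1])))
for P in([.6389,.082,.2545],[.5954,.1067,.2156]):print(proj(w,np.array(P)))
E
```

```text
t: 17.1
ee_pos: [0.6386, 0.0822, 0.3052]
orientation: [[0.067, 0.998, 0.002], [0.998, -0.067, 0.007], [0.008, 0.002, -1.0]]
contact_force: [-1.1, 1.2, -0.5]
finger_gap: 0.0308
t: 17.4
ee_pos: [0.6385, 0.0824, 0.3047]
orientation: [[0.247, 0.969, 0.002], [0.969, -0.247, 0.007], [0.007, -0.0, -1.0]]
contact_force: [1.0, 0.7, -0.5]
finger_gap: 0.0301
[0.6385073  0.0824068  0.30471924] [[ 0.247  0.969  0.002]
 [ 0.969 -0.247  0.007]
 [ 0.007 -0.    -1.   ]] -14.298758707432482
[278.08094959 231.4162803 ]
[220.10013987 202.15774499]
```

View pics/w6.png

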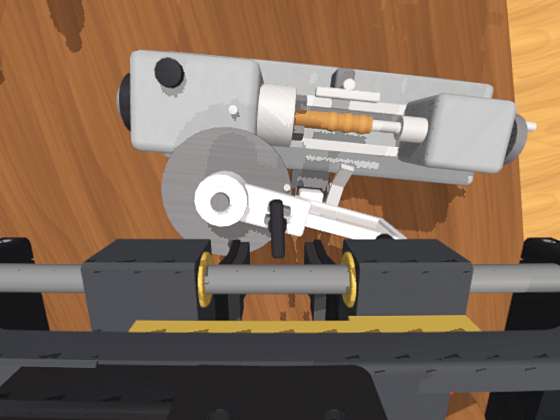

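```bash
python3 -m crank '[[0,-0.4,0,0,0,25,35],[0,-0.4,0,0,0,50,35],[0,-0.4,0,0,0,70,35],[0,-0.4,0,0,0,70,35],[0,-0.4,0,0,0,70,35]]'
python3 -m crank '[[0,0,0,0,0,0,0],[0,0,0,0,0,0,0],[0,0,0,0,0,0,0],[0,0,0,0,0,0,0],[0,0,0,0,0,0,0]]' 40
python3 -m crank '[[0,0,0,0,0,-2,0],[0,0,0,0,0,-3.5,0],[0,0,0,0,0,-3.5,0],[0,0,0,0,0,-3.5,0]]'
```

```text
t: 17.95
ee_pos: [0.6388, 0.0829, 0.235]
orientation: [[0.246, 0.969, 0.0], [0.969, -0.246, 0.001], [0.001, -0.0, -1.0]]
contact_force: [-0.5, 1.3, 0.6]
finger_gap: 0.0308
t: 18.45
ee_pos: [0.6391, 0.083, 0.2358]
orientation: [[0.246, 0.969, 0.001], [0.969, -0.246, 0.001], [0.001, 0.001, -1.0]]
contact_force: [-1.3, 1.3, 2.5]
finger_gap: 0.0099
t: 18.85
ee_pos: [0.6388, 0.083, 0.2378]
orientation: [[0.246, 0.969, -0.001], [0.969, -0.246, 0.001], [0.001, -0.001, -1.0]]
contact_force: [4.1, -0.7, -11.2]
finger_gap: 0.0095
```

```bash
python3 -m crank '[[0,0,-8,0,0,-1,0],[0,0,-16,0,0,-1,0],[0,0,-24,0,0,-1,0],[0,0,-32,0,0,-1,0],[0,0,-40,0,0,-1,0],[0,0,-48,0,0,-1,0],[0,0,-56,0,0,-1,0],[0,0,-62,0,0,-1,0]]'
python3 -m crank '[[0,0,-7,0,0,-0.8,0],[0,0,-12.5,0,0,-0.8,0],[0,0,-12.5,0,0,-0.8,0]]'
python3 - <<'E'
from h import *
R=sense()['orientation'];print(np.degrees(np.arctan2(R[1,1],R[0,1])))
E
```

```text
t: 19.65
ee_pos: [0.6374, 0.0826, 0.2374]
orientation: [[-0.744, 0.668, -0.005], [0.668, 0.744, -0.0], [0.003, -0.003, -1.0]]
contact_force: [0.1, 0.3, -11.2]
finger_gap: 0.0098
t: 19.95
ee_pos: [0.6371, 0.0823, 0.2372]
orientation: [[-0.87, 0.493, -0.006], [0.493, 0.87, 0.0], [0.005, -0.003, -1.0]]
contact_force: [3.1, 0.7, -11.1]
finger_gap: 0.0096
60.4895550026468
```

```bash
python3 -m crank '[[0,0,0,0,0,2,0],[0,0,0,0,0,4,0],[0,0,0,0,0,4,0],[0,0,0,0,0,4,35],[0,0,0,0,0,4,35],[0,0,0,0,0,4,35]]'
python3 -m crank '[[0,0,0,0,0,-25,45],[0,0,0,0,0,-50,55],[0,0,0,0,0,-70,55],[0,0,0,0,0,-70,55],[0,0,0,0,0,-70,55]]'
python3 - <<'E'
from h import *
s=sense();R=s['orientation'];w=camera_info('wrist')
cv2.imwrite('pics/w7.png',get_image('wrist')[:,:,::-1])
a=np.radians(-29.5);g=np.array([.5954+.15*np.cos(a),.1067+.15*np.sin(a),.209])
print(s['ee_pos'],R.round(3),np.degrees(np.arctan2(R[1,1],R[0,1])),(R.T@(g-s['ee_pos'])*1000).round(1))
E
```

```text
t: 20.55
ee_pos: [0.6374, 0.0822, 0.2344]
orientation: [[-0.87, 0.493, -0.005], [0.493, 0.87, 0.0], [0.004, -0.002, -1.0]]
contact_force: [0.9, -0.0, 0.3]
finger_gap: 0.0256
t: 21.05
ee_pos: [0.6378, 0.0822, 0.3047]
orientation: [[-0.87, 0.493, -0.004], [0.493, 0.87, -0.0], [0.003, -0.002, -1.0]]
contact_force: [-0.7, 0.4, -0.3]
finger_gap: 0.0474
[0.6377524  0.08219296 0.30465453] [[-0.87   0.493 -0.004]
 [ 0.493  0.87  -0.   ]
 [ 0.003 -0.002 -1.   ]] 60.479059102659626 [-101.4    0.7   95.3]
```

View pics/w7.png

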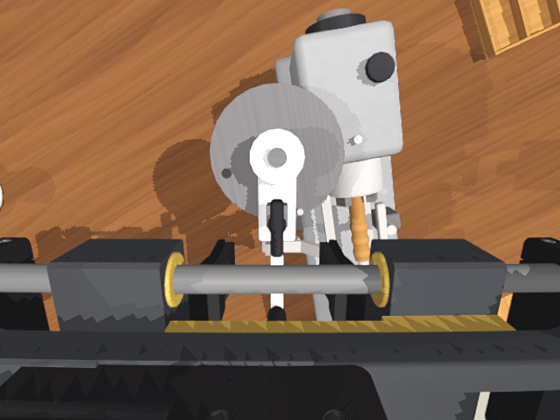

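```bash
python3 -m crank '[[-0.1,-0.2,0,-35,0.5,0,55],[-0.1,-0.2,0,-70,0.7,0,55],[-0.1,-0.2,0,-101,0.7,20,55],[-0.1,-0.2,0,-101,0.7,50,55],[-0.1,-0.2,0,-101,0.7,75,55],[-0.1,-0.2,0,-101,0.7,95,55],[-0.1,-0.2,0,-101,0.7,95,55],[-0.1,-0.2,0,-101,0.7,95,55]]'
python3 -m crank '[[0,0,0,0,0,0,0],[0,0,0,0,0,0,0],[0,0,0,0,0,0,0],[0,0,0,0,0,0,0],[0,0,0,0,0,0,0],[0,0,0,0,0,0,0]]' 15
python3 arc.py 1 2 3 4 5 6
```

```text
t: 21.9
ee_pos: [0.7246, 0.0328, 0.2073]
orientation: [[-0.87, 0.493, -0.004], [0.493, 0.87, -0.001], [0.003, -0.002, -1.0]]
contact_force: [-0.5, 0.0, 0.7]
finger_gap: 0.0478
t: 22.5
ee_pos: [0.7247, 0.0328, 0.2078]
orientation: [[-0.87, 0.493, -0.003], [0.493, 0.87, -0.001], [0.002, -0.002, -1.0]]
contact_force: [-0.8, -0.4, 1.3]
finger_gap: 0.0176
r 0.1489 ang -29.77 guard 0.163 jaw-90-ang 0.25 F tang,rad -0.7 -0.5
1.0 [-1.1  2.6 -0. ]
2.0 [-1.   5.2 -0. ]
3.0 [-0.9  7.8 -0. ]
4.0 [-0.7 10.5 -0. ]
5.0 [-0.6 13.1 -0. ]
6.0 [-0.3 15.7 -0. ]
```

```bash
python3 -m crank '[[0,0,-1,-0.3,2.6,0,0],[0,0,-2,-0.3,5.2,0,0],[0,0,-3,-0.2,7.8,0,0],[0,0,-4,0,10.5,0,0]]' >/dev/null; python3 arc.py
for i in 1; do
python3 -m crank '[[0,0,-0.5,0,1.3,0,0],[0,0,-1,0,2.6,0,0],[0,0,-1.5,0,3.9,0,0],[0,0,-2,0.1,5.2,0,0]]' >/dev/null; python3 arc.py
python3 -m crank '[[0,0,-0.5,0,1.3,0,0],[0,0,-1,0,2.6,0,0],[0,0,-1.5,0,3.9,0,0],[0,0,-2,0.1,5.2,0,0]]' >/dev/null; python3 arc.py
done
```

```text
r 0.1489 ang -25.67 guard 0.092 jaw-90-ang 0.25 F tang,rad -2.5 -2.1
r 0.1489 ang -23.31 guard 0.051 jaw-90-ang -0.04 F tang,rad -2.1 -1.8
r 0.1489 ang -20.91 guard 0.009 jaw-90-ang -0.35 F tang,rad 0.5 -1.8
```

```bash
python3 -m crank '[[0,0,-0.5,0,1.3,0,0],[0,0,-1,0,2.6,0,0],[0,0,-1,0,2.6,0,0]]' >/dev/null; python3 arc.py
python3 -m crank '[[0,0,-0.5,0,1.3,0,0],[0,0,-1,0,2.6,0,0],[0,0,-1,0,2.6,0,0]]' >/dev/null; python3 arc.py
```

```text
r 0.1489 ang -20.07 guard -0.006 jaw-90-ang -0.2 F tang,rad -0.5 -2.0
r 0.1489 ang -19.31 guard -0.019 jaw-90-ang 0.03 F tang,rad -2.7 -2.6
```

```bash
python3 -m crank '[[0,0,-0.5,0,1.3,0,0],[0,0,-1,0,2.6,0,0],[0,0,-1,0,2.6,0,0]]' >/dev/null; python3 arc.py
python3 -m crank '[[0,0,-0.5,0,1.3,0,0],[0,0,-1,0,2.6,0,0],[0,0,-1,0,2.6,0,0]]' >/dev/null; python3 arc.py
```

```text
r 0.1489 ang -18.3 guard -0.037 jaw-90-ang 0.05 F tang,rad -2.7 -2.7
r 0.1489 ang -17.22 guard -0.056 jaw-90-ang 0.0 F tang,rad -2.3 -2.9
```

```bash
python3 -m crank '[[0,0,-0.5,0,1.3,0,0],[0,0,-1,0,2.6,0,0],[0,0,-1,0,2.6,0,0]]' >/dev/null; python3 arc.py
python3 -m crank '[[0,0,-0.5,0,1.3,0,0],[0,0,-1,0,2.6,0,0],[0,0,-1,0,2.6,0,0]]' >/dev/null; python3 arc.py
```

```text
r 0.1488 ang -16.52 guard -0.068 jaw-90-ang 0.3 F tang,rad -4.0 -3.3
r 0.1488 ang -16.13 guard -0.075 jaw-90-ang 0.85 F tang,rad -4.7 -4.9
```

```bash
python3 -m crank '[[0,0,0,0,2,0,0],[0,0,0,0,4,0,0],[0,0,0,0,4,0,0]]' >/dev/null; python3 arc.py
python3 -m crank '[[0,0,0,0,3,0,0],[0,0,0,0,4,0,0],[0,0,0,0,4,0,0]]' >/dev/null; python3 arc.py
```

```text
r 0.1489 ang -15.69 guard -0.082 jaw-90-ang 0.32 F tang,rad -7.8 -4.8
r 0.1489 ang -15.54 guard -0.085 jaw-90-ang 0.05 F tang,rad -8.4 -4.9
```

```bash
python3 -m crank '[[0,0,0,0,-2,0,0],[0,0,0,0,-4,0,0],[0,0,0,0,-4,0,0]]' >/dev/null; python3 arc.py
python3 -m crank '[[0,0,0,0,-2,0,0],[0,0,0,0,-4,0,0],[0,0,0,0,-4,0,0]]' >/dev/null; python3 arc.py
python3 -m crank '[[0,0,0,0,-2,0,0],[0,0,0,0,-4,0,0],[0,0,0,0,-4,0,0]]' >/dev/null; python3 arc.py
```

```text
r 0.1488 ang -16.65 guard -0.065 jaw-90-ang 1.19 F tang,rad -0.5 -2.7
r 0.1489 ang -17.62 guard -0.049 jaw-90-ang 2.2 F tang,rad 3.8 -1.5
r 0.1492 ang -19.14 guard -0.022 jaw-90-ang 3.72 F tang,rad 3.6 -1.4
```

```bash
python3 -m crank '[[0,0,0,0,0,0,55],[0,0,0,0,0,0,55],[0,0,0,0,0,0,55],[0,0,0,0,0,0,55],[0,0,0,0,0,-30,55],[0,0,0,0,0,-60,55],[0,0,0,0,0,-95,55],[0,0,0,0,0,-95,55]]'
python3 - <<'E'
from h import *
np.set_printoptions(precision=4,suppress=True)
ims={n:None for n in('wrist','side','scene')};inf={}
for n in ims: inf[n]=camera_info(n);ims[n]=get_image(n)[:,:,::-1].copy();cv2.imwrite(f'pics/{n}8.png',ims[n])
import pickle;pickle.dump(inf,open('inf8.pkl','wb'))
print(sense()['ee_pos'])
a=np.radians(-19);O=np.array([.5954,.1067]);P=np.r_[O+.05*np.array([np.cos(a),np.sin(a)]),.245];t=[]
for n in ims:
    u=proj(inf[n],P);print(n,u)
    h=100 if n=='wrist' else 40
    x,y=int(u[0]),int(u[1]);x0=min(max(x-h,0),560-2*h);y0=min(max(y-h,0),420-2*h);print('crop',x0,y0,2*h)
    t.append(cv2.resize(ims[n][y0:y0+2*h,x0:x0+2*h],(260,260),interpolation=cv2.INTER_CUBIC))
cv2.imwrite('pics/comp8.png',np.hstack(t))
E
```

```text
t: 27.8
ee_pos: [0.7396, 0.0588, 0.3094]
orientation: [[-0.964, 0.267, 0.001], [0.267, 0.964, -0.007], [-0.003, -0.006, -1.0]]
contact_force: [0.4, 0.3, 1.3]
finger_gap: 0.0479
[0.7369 0.0582 0.3023]
wrist [283.063   82.5242]
crop 183 0 200
side [266.6146 187.3311]
crop 226 147 80
scene [314.4292 199.3405]
crop 274 159 80
```

View pics/comp8.png

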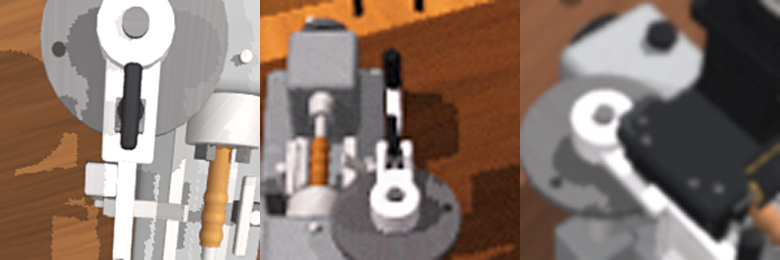

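```bash
python3 - <<'E'
from h import *
import pickle
w=pickle.load(open('inf8.pkl','rb'))['wrist']
def bar(f,box):
    im=cv2.imread(f);x0,x1,y0,y1=box
    m=(im[y0:y1,x0:x1].max(2)<60).astype(np.uint8)
    n,l,st,c=cv2.connectedComponentsWithStats(m);k=1+np.argmax(st[1:,4]);print(f,st[k]+[x0,y0,0,0,0],c[k]+[x0,y0])
bar('pics/wrist8.png',(260,310,35,130));bar('pics/w5.png',(235,325,60,105))
bar('pics/w3.png',(260,300,190,256));bar('pics/w7.png',(260,300,190,256))
O=np.array([.5954,.1067])
print('hub',proj(w,np.r_[O,.2156]))
for a in(-19,-18,):
  d=np.array([np.cos(np.radians(a)),np.sin(np.radians(a))])
  for l in(0,.0065,.0085):
    print(a,l,[proj(w,np.r_[O+r*d,.246+l]).round(1) for r in(.028,.05,.072)])
E
```

```text
pics/wrist8.png [274  49  18  66 306] [281.59803922  83.59477124]
pics/w5.png [246  69  65  31 395] [279.06329114  88.71139241]
pics/w3.png [271 199  17  56 327] [279.06422018 223.75840979]
pics/w7.png [268 200  18  56 349] [275.06017192 227.17765043]
hub [286.95644438  17.18030381]
-19 0 [array([285.3,  47.4]), array([283.1,  82.3]), array([281. , 115.7])]
-19 0.0065 [array([285.5,  44.7]), array([283.2,  80.8]), array([281.1, 115.3])]
-19 0.0085 [array([285.5,  43.9]), array([283.3,  80.3]), array([281.1, 115.1])]
-18 0 [array([286. ,  47.4]), array([284.4,  82.4]), array([282.8, 115.8])]
-18 0.0065 [array([286.2,  44.8]), array([284.5,  80.9]), array([282.9, 115.4])]
-18 0.0085 [array([286.3,  43.9]), array([284.6,  80.4]), array([283. , 115.2])]
```

```bash
python3 -m crank '[[0,0,0,0,0,30,55],[0,0,0,0,0,60,55],[0,0,0,0,0,94,55],[0,0,0,0,0,94,55],[0,0,0,0,0,94,0],[0,0,0,0,0,94,0],[0,0,0,0,0,94,0],[0,0,0,0,0,94,0]]' 15
python3 -m crank '[[0,0,0,0,0,0,0],[0,0,0,0,0,0,0],[0,0,0,0,0,0,0]]'
python3 arc.py
python3 -m crank '[[0,0,0,0,-1,0,0],[0,0,0,0,-2,0,0],[0,0,0,0,-3,0,0],[0,0,0,0,-3,0,0]]' >/dev/null; python3 arc.py
python3 -m crank '[[0,0,0,0,-1,0,0],[0,0,0,0,-2,0,0],[0,0,0,0,-3,0,0],[0,0,0,0,-3,0,0]]' >/dev/null; python3 arc.py
```

```text
t: 28.75
ee_pos: [0.7367, 0.0575, 0.21]
orientation: [[-0.964, 0.266, -0.007], [0.266, 0.964, -0.008], [0.005, -0.01, -1.0]]
contact_force: [-0.1, 0.3, 0.3]
finger_gap: 0.0237
t: 29.05
ee_pos: [0.7367, 0.0576, 0.2104]
orientation: [[-0.964, 0.266, -0.007], [0.266, 0.964, -0.008], [0.004, -0.01, -1.0]]
contact_force: [-0.4, 0.2, 0.4]
finger_gap: 0.0174
r 0.1496 ang -19.15 guard -0.022 jaw-90-ang 3.71 F tang,rad 0.0 -0.4
r 0.1496 ang -19.91 guard -0.009 jaw-90-ang 4.5 F tang,rad 3.9 -0.0
r 0.1497 ang -20.52 guard 0.002 jaw-90-ang 5.14 F tang,rad 5.7 1.8
```

```bash
python3 -m crank '[[0,0,0,0,-2,0,0],[0,0,0,0,-4,0,0],[0,0,0,0,-4,0,0]]' >/dev/null; python3 arc.py
python3 -m crank '[[0,0,0,0,-2,0,0],[0,0,0,0,-4,0,0],[0,0,0,0,-4,0,0]]' >/dev/null; python3 arc.py
```

```text
r 0.1498 ang -21.11 guard 0.012 jaw-90-ang 5.8 F tang,rad 6.9 1.0
r 0.1499 ang -21.43 guard 0.018 jaw-90-ang 6.22 F tang,rad 8.4 2.5
```

```bash
python3 -m crank '[[0,0,0,0,0,0,55],[0,0,0,0,0,0,55],[0,0,0,0,0,0,55],[0,0,0,0,0,0,55],[0,0,0,0,0,-30,55],[0,0,0,0,0,-60,55],[0,0,0,0,0,-95,55],[0,0,0,0,0,-95,30]]'
python3 -m crank '[[0,0,0,0,0,0,0],[0,0,0,0,0,0,0]]'
python3 - <<'E'
from h import *
w=camera_info('wrist');im=get_image('wrist')[:,:,::-1].copy();cv2.imwrite('pics/w9.png',im)
O=np.array([.5954,.1067])
print('hub',proj(w,np.r_[O,.2156]))
for a in(-22,-20,-18):
  d=np.array([np.cos(np.radians(a)),np.sin(np.radians(a))])
  for l in(0,.0065):print(a,l,[proj(w,np.r_[O+r*d,.246+l]).round(1) for r in(.028,.05,.072)])
x0,y0=240,30
m=(im[y0:125,x0:330].max(2)<60).astype(np.uint8)
n,lb,st,c=cv2.connectedComponentsWithStats(m);k=1+np.argmax(st[1:,4]);print(st[k]+[x0,y0,0,0,0],c[k]+[x0,y0])
ys,xs=np.where(lb==k)
for y in range(ys.min(),ys.max()+1,6):r=xs[ys==y];print(y+y0,r.min()+x0,r.max()+x0)
g=cv2.cvtColor(im[:70,200:370],cv2.COLOR_BGR2GRAY)
m=(g>225).astype(np.uint8);n,lb,st,c=cv2.connectedComponentsWithStats(m);print(st[np.argsort(-st[:,4])[:4]])
s=sense();R=s['orientation'];print(s['ee_pos'],R.round(3),s['finger_gap'],(R.T@(np.array([.6428,.0908,.270])-s['ee_pos'])*1000).round(1))
E
```

```text
t: 31.25
ee_pos: [0.7372, 0.0514, 0.3121]
orientation: [[-0.965, 0.263, 0.01], [0.263, 0.965, 0.004], [-0.008, 0.007, -1.0]]
contact_force: [0.2, -0.4, 1.1]
finger_gap: 0.0444
t: 31.45
ee_pos: [0.7371, 0.0507, 0.3123]
orientation: [[-0.964, 0.264, 0.01], [0.264, 0.965, 0.004], [-0.008, 0.006, -1.0]]
contact_force: [-0.2, 0.8, -0.7]
finger_gap: 0.0315
hub [297.12649334  17.85743659]
-22 0 [array([294.9,  47.9]), array([290.7,  82.3]), array([286.8, 115.2])]
-22 0.0065 [array([295.5,  45.4]), array([291.2,  80.9]), array([287.1, 114.8])]
-20 0 [array([296.3,  48. ]), array([293.2,  82.6]), array([290.3, 115.6])]
-20 0.0065 [array([297. ,  45.5]), array([293.8,  81.2]), array([290.8, 115.2])]
-18 0 [array([297.7,  48.1]), array([295.7,  82.8]), array([293.8, 115.8])]
-18 0.0065 [array([298.4,  45.6]), array([296.4,  81.4]), array([294.4, 115.5])]
[283  49  20  66 319] [290.87774295  83.74294671]
49 294 294
55 290 301
61 289 300
67 289 300
73 288 299
79 285 300
85 284 300
91 285 299
97 286 297
103 285 297
109 285 296
[[   0    0  170   70 9356]
 [  68    0   59   51 2077]
 [  73   46   16   24  274]
 [ 102   49   13   21  193]]
[0.73683868 0.05079033 0.31149325] [[-0.965  0.264  0.008]
 [ 0.264  0.965  0.004]
 [-0.007  0.006 -1.   ]] 0.02802763208982702 [101.6  13.5  40.8]
```

```bash
python3 -m crank '[[0.3,0.4,0,34,4,0,0],[0.3,0.4,0,68,8,0,0],[0.3,0.4,0,101.5,12.5,10,0],[0.3,0.4,0,101.5,12.5,30,0],[0.3,0.4,0,101.5,12.5,48,0],[0.3,0.4,0,101.5,12.5,48,0],[0.3,0.4,0,101.5,12.5,48,0]]'
python3 -m crank '[[0,0,0,0,0,2,0],[0,0,0,0,0,4,0],[0,0,0,0,0,4,0]]'|grep -v ori
python3 -m crank '[[0,0,0,0,0,2,0],[0,0,0,0,0,4,0],[0,0,0,0,0,4,0]]'|grep -v ori
```

```text
t: 32.2
ee_pos: [0.6425, 0.0895, 0.2622]
orientation: [[-0.964, 0.264, -0.001], [0.264, 0.964, 0.0], [0.001, -0.0, -1.0]]
contact_force: [-0.3, -0.1, 0.4]
finger_gap: 0.0004
t: 32.5
ee_pos: [0.6426, 0.0894, 0.2583]
contact_force: [1.5, 0.1, -1.0]
finger_gap: 0.0003
t: 32.8
ee_pos: [0.6424, 0.0894, 0.254]
contact_force: [-0.2, 0.3, -0.1]
finger_gap: 0.0009
```

```bash
python3 -m crank '[[0,0,0,0,0,2,0],[0,0,0,0,0,3,0],[0,0,0,0,0,3,0]]'|grep -v ori
python3 -m crank '[[0,0,0,0,0,1,0],[0,0,0,0,0,2,0],[0,0,0,0,0,2,0]]'|grep -v ori
```

```text
t: 33.1
ee_pos: [0.6423, 0.0894, 0.2507]
contact_force: [0.6, 1.4, 0.8]
finger_gap: 0.0006
t: 33.4
ee_pos: [0.6422, 0.0893, 0.2485]
contact_force: [0.6, 0.1, 0.0]
finger_gap: 0.0007
```

```bash
python3 -m crank '[[0,0,0,0,0,1,0],[0,0,0,0,0,2,0],[0,0,0,0,0,2,0]]'|grep -v ori
python3 -m crank '[[0,0,0,0,0,1,0],[0,0,0,0,0,2,0],[0,0,0,0,0,2,0]]'|grep -v ori
python3 -m crank '[[0,0,0,0,0,1,0],[0,0,0,0,0,2,0],[0,0,0,0,0,2,0]]'|grep -v ori
```

```text
t: 33.7
ee_pos: [0.6422, 0.0894, 0.2465]
contact_force: [-0.5, -0.0, -0.6]
finger_gap: 0.0001
t: 34.0
ee_pos: [0.6425, 0.0895, 0.2464]
contact_force: [-1.7, -0.7, 6.7]
finger_gap: 0.0005
t: 34.3
ee_pos: [0.6426, 0.0896, 0.2463]
contact_force: [-2.7, -0.6, 9.0]
finger_gap: 0.0002
```

```bash
python3 -m crank '[[0,0,0,0,0,-10,0],[0,0,0,0,0,-40,0],[0,0,0,0,0,-80,0],[0,0,0,0,0,-100,0],[0,0,0,0,0,-100,0],[0,0,0,0,0,-100,0],[0,0,0,0,0,-100,0],[0,0,0,0,0,-100,0]]' && python3 -c "
from rig import *
s=sense();print(s['qd'].round(3),s['contact_force']);print(hand_in())"
```

```text
t: 35.1
ee_pos: [0.642, 0.0894, 0.3446]
orientation: [[-0.964, 0.264, -0.002], [0.264, 0.964, -0.001], [0.002, -0.001, -1.0]]
contact_force: [0.2, 0.6, 0.3]
finger_gap: 0.0
[ 0.001 -0.001  0.001 -0.006 -0.001  0.002  0.001] [0.22062218 0.62176994 0.25373236]
the job is handed in; nothing more can be done
None
```

I ran the whole sequence and handed the job in at about 35 s. My checks indicate the guard is shut and locked, but `hand_in()` reports no verdict.

- **Switch test:** I pushed the roller with the shut fingers while the guard was open. The force rose to 5.9 N, dropped to 3.2 N at about 11 mm of travel, then rose to about 8 N, so I took that as the click. I then backed off until the force was about zero. My picture to confirm the arm sprang back showed the roller hidden behind the finger, so I did not see it return.
- **Plunger and swing:** I lifted the plunger about 11 mm, twisted it 73° and let go; the wrist picture showed the bar staying twisted. I then swung the guard by its grip to about 0.16 rad, where the bar still showed twisted, and twisted it back.
- **Locking:** The first closing sweep gave no clear snap. It ended against about 8 N at roughly -0.085 rad. Pulling back was loose at first, about 4 N. A second pull met rising resistance, up to 8.4 N near 0.02 rad, and the guard eased back when I let go.

**Last checks:** I lowered shut fingers onto the T-bar and met it at 246.4 mm, against 246 mm for a fully home pin (252.5 mm if it were riding on the disc). The last picture showed the bar along the arm.

**Disagreement:** The guard moved further between the two pulls than the stated 0.02 rad of play, which I put down to give in the grip. My guard angle is only good to about 0.02 rad, at roughly -0.03 to 0. I did not see the final switch arm and contact directly.

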